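Sort storage tins by the stamp on their base

TASK

Go through the three white storage tins one at a time: turn the tin up so that its underside can be seen, read the black stamp there, and put that tin away before turning up the next. A tin stamped with a bar is kept: stand it upright on the wooden tray, pushed square and flush against both lips in the tray's corner; a tin stamped with a ring is out of date: stand it upright on the floor of the grey clear-out box. Leave everything else on the worktop where it is.

Things in the scene. Friction and masses are not known exactly. Their poses are not given: they have to be found in the camera images.
- tin_a: White square tin, 56 x 56 x 66 mm, fixed wooden lid (50 x 50 mm) up to 76 mm; about 0.2 kg; starts upright. One of three alike; its underside has a hidden black stamp: a straight bar (42 x 13 mm) through the centre, or a ring (41 mm outside, 25 mm inside, its centre bare white). Origin: centre of the underside; z up through the lid, x and y square to the sides.
- tin_b: White square tin, 56 x 56 x 66 mm, fixed wooden lid (50 x 50 mm) up to 76 mm; about 0.2 kg; starts upright. One of three alike; its underside has a hidden black stamp: a straight bar (42 x 13 mm) through the centre, or a ring (41 mm outside, 25 mm inside, its centre bare white). Origin: centre of the underside; z up through the lid, x and y square to the sides.
- tin_c: White square tin, 56 x 56 x 66 mm, fixed wooden lid (50 x 50 mm) up to 76 mm; about 0.2 kg; starts upright. One of three alike; its underside has a hidden black stamp: a straight bar (42 x 13 mm) through the centre, or a ring (41 mm outside, 25 mm inside, its centre bare white). Origin: centre of the underside; z up through the lid, x and y square to the sides.
- tray: dark wooden keeping tray fixed to the worktop, 160 x 160 mm, floor 8 mm thick, with a low lip along two adjoining sides only (its own +x and +y sides); lips 10 mm thick, tops 30 mm above the worktop. Origin: centre of the underside, z up. The lips' inner faces stand at x = +70 mm and y = +70 mm.
- tray_corner (a point): inner corner of the tray where the two lips meet, on the tray's floor (8 mm above the worktop); axes as the tray's: the lips' inner faces are x = 0 and y = 0 here, the tray's free floor lies towards -x and -y
- bin: shallow open grey plastic clear-out box fixed to the worktop, 210 (x) x 160 (y) x 28 mm high, walls and floor 5 mm; room inside 200 x 150 mm. Origin: centre of the underside, z up.
- mug: bystander, loose: blue ceramic mug, 76 mm across, 90 mm high, handle at its +y side. Origin: under its middle.
- bowl: bystander, loose: white ceramic bowl, 120 mm across, 50 mm high. Origin: under its middle.
- spoon: bystander, loose: wooden spoon lying flat, 130 mm long along its x. Origin: under its middle (lying tool: near the middle of its length).
- eggcup: bystander, loose: turned wooden egg cup, 46 mm across, 52 mm high. Origin: under its middle.
- jar: bystander, loose: glass jar with a steel cap, 52 mm across, 75 mm high. Origin: under its middle.
Not all that is in view belongs to the job. Leave any blue or red look-alike of the tin_c alone.

How it is judged:
On the way, in this order (a step that is already met when the one before it is completed fails the run):
1. a first tin is turned up by more than 57 degrees so that its underside shows (angle between any of tin_a, tin_b, tin_c's own z axis and vertical above 1 rad), for 0.2 s.
2. with one tin standing where its stamp sends it, a second tin is turned up ((((x of tin_a in the frame of bin between -0.085 and 0.085 m and y of tin_a in the frame of bin between -0.06 and 0.06 m and z of tin_a in the frame of bin below 0.009 m and angle between tin_a's own z axis and vertical below 0.08 rad) and angle between tin_b's own z axis and vertical above 1 rad) or ((x of tin_a in the frame of bin between -0.085 and 0.085 m and y of tin_a in the frame of bin between -0.06 and 0.06 m and z of tin_a in the frame of bin below 0.009 m and angle between tin_a's own z axis and vertical below 0.08 rad) and angle between tin_c's own z axis and vertical above 1 rad) or ((x of tin_b in the frame of tray between -0.06 and 0.06 m and y of tin_b in the frame of tray between -0.06 and 0.06 m and z of tin_b in the frame of tray below 0.013 m and angle between tin_b's own z axis and vertical below 0.08 rad) and angle between tin_a's own z axis and vertical above 1 rad) or ((x of tin_b in the frame of tray between -0.06 and 0.06 m and y of tin_b in the frame of tray between -0.06 and 0.06 m and z of tin_b in the frame of tray below 0.013 m and angle between tin_b's own z axis and vertical below 0.08 rad) and angle between tin_c's own z axis and vertical above 1 rad) or ((x of tin_c in the frame of bin between -0.085 and 0.085 m and y of tin_c in the frame of bin between -0.06 and 0.06 m and z of tin_c in the frame of bin below 0.009 m and angle between tin_c's own z axis and vertical below 0.08 rad) and angle between tin_a's own z axis and vertical above 1 rad) or ((x of tin_c in the frame of bin between -0.085 and 0.085 m and y of tin_c in the frame of bin between -0.06 and 0.06 m and z of tin_c in the frame of bin below 0.009 m and angle between tin_c's own z axis and vertical below 0.08 rad) and angle between tin_b's own z axis and vertical above 1 rad))), for 0.2 s.
3. with two tins standing where their stamps send them, the last tin is turned up ((((x of tin_b in the frame of tray between -0.06 and 0.06 m and y of tin_b in the frame of tray between -0.06 and 0.06 m and z of tin_b in the frame of tray below 0.013 m and angle between tin_b's own z axis and vertical below 0.08 rad) and (x of tin_c in the frame of bin between -0.085 and 0.085 m and y of tin_c in the frame of bin between -0.06 and 0.06 m and z of tin_c in the frame of bin below 0.009 m and angle between tin_c's own z axis and vertical below 0.08 rad) and angle between tin_a's own z axis and vertical above 1 rad) or ((x of tin_a in the frame of bin between -0.085 and 0.085 m and y of tin_a in the frame of bin between -0.06 and 0.06 m and z of tin_a in the frame of bin below 0.009 m and angle between tin_a's own z axis and vertical below 0.08 rad) and (x of tin_c in the frame of bin between -0.085 and 0.085 m and y of tin_c in the frame of bin between -0.06 and 0.06 m and z of tin_c in the frame of bin below 0.009 m and angle between tin_c's own z axis and vertical below 0.08 rad) and angle between tin_b's own z axis and vertical above 1 rad) or ((x of tin_a in the frame of bin between -0.085 and 0.085 m and y of tin_a in the frame of bin between -0.06 and 0.06 m and z of tin_a in the frame of bin below 0.009 m and angle between tin_a's own z axis and vertical below 0.08 rad) and (x of tin_b in the frame of tray between -0.06 and 0.06 m and y of tin_b in the frame of tray between -0.06 and 0.06 m and z of tin_b in the frame of tray below 0.013 m and angle between tin_b's own z axis and vertical below 0.08 rad) and angle between tin_c's own z axis and vertical above 1 rad))), for 0.2 s.
At the end, for the whole second after the job is handed in: Every bar-stamped tin stands upright on the tray's floor, within 3 mm of both lips and within 4 degrees of square to them; every ring-stamped tin stands upright on the clear-out box's floor; all released and at rest (x of tin_b in the frame of tray_corner above -0.031 m and y of tin_b in the frame of tray_corner above -0.031 m and x of tin_b in the frame of tray between -0.06 and 0.06 m and y of tin_b in the frame of tray between -0.06 and 0.06 m and z of tin_b in the frame of tray below 0.013 m and angle between each of tin_b, tin_a, tin_c's own z axis and vertical below 0.08 rad and (angle between the x axis of tin_b and the x axis of tray, either way round below 0.07 rad or angle between the x axis of tin_b and the y axis of tray, either way round below 0.07 rad) and x of tin_a in the frame of bin between -0.085 and 0.085 m and y of tin_a in the frame of bin between -0.06 and 0.06 m and z of each of tin_a, tin_c in the frame of bin below 0.009 m and x of tin_c in the frame of bin between -0.085 and 0.085 m and y of tin_c in the frame of bin between -0.06 and 0.06 m and linear speed of each of tin_a, tin_b, tin_c below 0.02 m/s); the robot touches nothing.
It fails at once if a bystander (mug, bowl, spoon, egg cup or jar) is shifted by more than 30 mm (distance of any of mug, bowl, spoon, eggcup, jar from where it was at the start of the episode above 0.03 m).
It also fails if it takes over 72 s, if anything falls off the work surface, if the arm or the gripper's body presses on something with over 40 N, if the wrist force passes 120 N, or if a joint passes its speed limit or range.

ROBOT

A 6-joint arm with a two-finger parallel gripper is mounted at the origin on the work surface. World frame = base frame: x ahead of the robot, y to its left, z up, the work surface at z = 0. Lengths are in m, angles in rad, forces in N, time in s.
With the tool pointing down it reaches from about 0.35 to 0.85 m from the base axis. Payload 8.1 kg.
Tool frame: the origin (TCP) lies midway between the tips of the shut fingers; the grasp point (between the pads) lies robot.grip_depth behind it (robot.grip_depth is the distance from the TCP to the grasp point, in m); z points along the fingers, y is the line along which they close (so a half turn about z gives the same grasp; the last joint's range is limited). The gripper opens to 93 mm and grips with 3 to 60 N. Pads are 15 mm wide; open, the fingers measure 128 mm over their backs; the gripper's body (75 mm by 188 mm) begins 65 mm behind the grasp point.
Start: joints at [-0.085, 0.13, 1.488, -0, 1.523, -0.085], TCP at [0.6, 0, 0.219] pointing down, gripper open.
Joint ranges: [-2.96, 2.96], [-0.89, 2.26], [0.02, 2.5], [-1.34, 4.48], [0, 2.73], [-2.66, 2.66]. Speed limits (rad/s): [2.39, 2.39, 2.79, 3.14, 3.14, 3.14].

INTERFACE

Orientations are given as a rotation vector (axis times angle).
In Python, from plant import robot gives the robot as it stands.
- The arm moves only by the tool carry_out, never from a script. Its argument "rows" is a list of rows, each a list of 6 numbers: the shift along the tool's x, y, z in m, then the turn, a rotation vector about the tool's x, y, z in degrees. A call has 1 to 12 rows; each row is the pose to reach, as a shift and turn from the pose commanded when the call began, along the tool's axes at that moment; what a row does not reach only later rows make up. A row lasts 1/8 s, in which the tool goes at most 62.5 mm and 10.7 degrees, less where a joint would pass 70% of its speed; a pose out of reach is approached as far as the arm can. A call with a gripper value outside its range is refused whole. "jaw" is the closure in counts, from 0 (fully open) to 255 (shut), set as the call begins (left out, the last holds). The fingers move at their own pace and stop on an object; "force" is the grip in N (left out, the last holds). Time passes only in rows, so rows that repeat a pose let the fingers close. It gives the time, the measured TCP pose, the force, the opening and the grip force at its end, in the units of the state.
- robot.read_state(): the state, without advancing time (a new reading comes with each control period).
- robot.read_camera(name): name is "scene" or "side" or "wrist"; returns the picture (384x512x3 uint8, red, green, blue); there is no depth.
- robot.camera_model(name): a dict with "fx", "fy", "cx", "cy" (pixels), "R" (3x3) and "t" (3): a world point X has camera coordinates R X + t; the wrist camera has in their place "mount" (4x4, takes a point from camera to tool coordinates, whose origin is the TCP and whose axes are the flange's). Camera axes: x right, y down, z forward; pixel columns grow to the right and rows downward; lengths in m; the calibration is good to about 2 mm. A picture is of the moment at which its call begins: read the wrist's pose just before it. camera_model takes no time and is no camera call.
- robot.close_job(): hands the job in; it is judged then, once.
Trained networks look in the newest picture that a camera, given by its name, has taken for a name from the list of things; names that differ only in an ending like _2 or _b are one class to them, and where a whole thing is asked for, a point or a joint stands for the part that bears it (a point fixed in the world has none). Each returns a list of dicts, best first, with "conf" (0 to 1); they miss things now and then, are a little off and sometimes report something else, mostly with a low value. They report only what shows in the picture. A call takes as long as a camera call. They do not tell look-alikes from the thing itself.
- robot.outline_of(camera, target): "pixels" (384x512 bool, what is visible of it) and "pixel" ([column, row] in pixels, amid what is visible of it).
The state is a dict: "t": time; "q": joint angles; "dq": joint speeds; "joint_torque": joint torques, N m; "tool_pos": TCP position; "orientation": TCP orientation; "force": force on the tool from outside, world axes, zero at the start; "wrist_torque": the same for the moment, N m; "opening": finger opening in m; "gripper_force": force on a finger pad.
Only numpy, scipy, OpenCV 4.12 (cv2) and the standard library are available. Lean on these libraries where they do the work, as an engineer would, in place of code of your own. Each camera call takes 0.05 s, during which the arm holds its last target. There are 200 camera calls.

## Working session

There is one attempt and no reset: what is moved stays moved. The work goes in short steps, Python scripts to look and compute and a tool call to move; the robot and the scene stay as the last step left them, time stands still between calls to the robot, and variables do not carry over. Pictures are saved under pics/ and viewed, at most 10 in all, crops included, and the job is handed in when it is done.

Besides the shell and the picture viewer there is one more tool, called after "Request:" as a command line: name --pt "numbers of a row" for each row, then --argument value for the rest. carry_out: Moves the arm, as the interface text tells. Its arguments: {"type":"object","properties":{"rows":{"type":"array"},"jaw":{"type":"number"},"force":{"type":"number"}},"required":["rows"]}

```bash
ls; mkdir -p pics; python3 - <<'E'
from plant import robot
import cv2,numpy as np
s=robot.read_state(); print(s['t'],s['tool_pos'],s['orientation'],robot.grip_depth)
a=robot.read_camera("scene");b=robot.read_camera("side")
cv2.imwrite("pics/a.png",cv2.resize(a[:,:,::-1],(800,600)))
cv2.imwrite("pics/b.png",cv2.resize(b[:,:,::-1],(800,600)))
for n in("scene","side"):
  m=robot.camera_model(n);print(n,{k:np.round(v,3).tolist() for k,v in m.items()})
print(robot.camera_model("wrist"))
for n in ["tin_a","tray","bin","mug","bowl","spoon","eggcup","jar"]:
  print(n,[(round(d["conf"],2),np.round(d["pixel"]).tolist(),int(d["pixels"].sum())) for d in robot.outline_of("scene",n)])
E
```

```text
pics
0.0 [5.99402145e-01 6.73649418e-05 2.17548236e-01] [-2.22040376e+00 -2.22039699e+00  1.97042934e-03] 0.0188
scene {'fx': 420.396, 'fy': 420.396, 'cx': 263.786, 'cy': 191.085, 'R': [[0.443, 0.896, 0.005], [0.765, -0.375, -0.523], [-0.467, 0.236, -0.852]], 't': [-0.266, -0.39, 1.571]}
side {'fx': 434.606, 'fy': 434.606, 'cx': 257.013, 'cy': 188.06, 'R': [[0.977, -0.214, -0.023], [-0.147, -0.587, -0.797], [0.157, 0.781, -0.604]], 't': [-0.543, 0.147, 1.192]}
{'fx': 308.77968059924416, 'fy': 308.77968059924416, 'cx': 258.81286861837737, 'cy': 192.16890433547556, 'mount': array([[ 3.40574844e-04, -9.70451542e-01, -2.41295854e-01,
         6.62764844e-02],
       [ 9.99999917e-01,  2.76853005e-04,  2.97984359e-04,
        -1.29843710e-04],
       [-2.22375898e-04, -2.41295936e-01,  9.70451556e-01,
        -1.65199306e-01],
       [ 0.00000000e+00,  0.00000000e+00,  0.00000000e+00,
         1.00000000e+00]])}
tin_a [(0.94, [211.0, 193.0], 495), (0.81, [273.0, 204.0], 524), (0.58, [208.0, 157.0], 499), (0.56, [262.0, 161.0], 137), (0.16, [241.0, 274.0], 951)]
tray [(0.96, [149.0, 230.0], 2545)]
bin [(0.89, [337.0, 150.0], 2831)]
mug [(0.93, [240.0, 274.0], 965)]
bowl [(0.69, [339.0, 220.0], 1201)]
spoon [(0.53, [226.0, 240.0], 356)]
eggcup [(0.79, [298.0, 187.0], 241), (0.66, [339.0, 151.0], 2809)]
jar []
```

View pics/a.png

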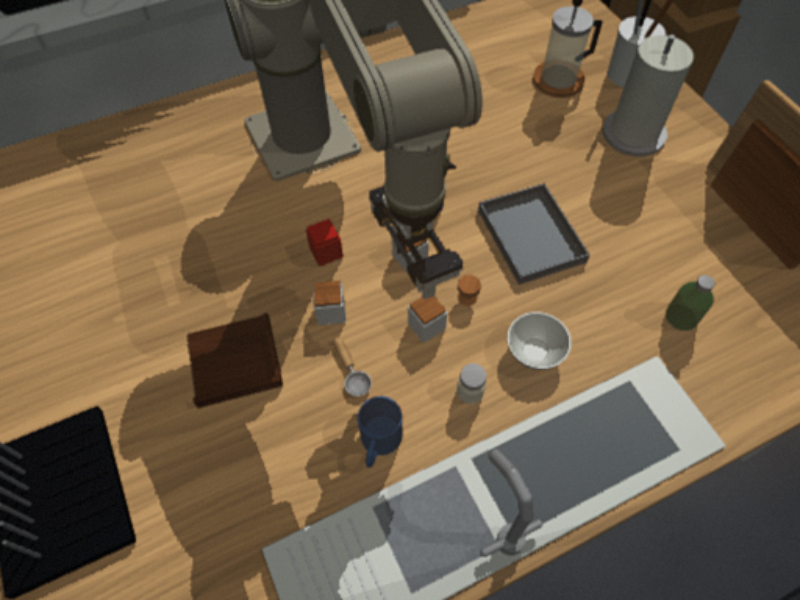

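View pics/b.png

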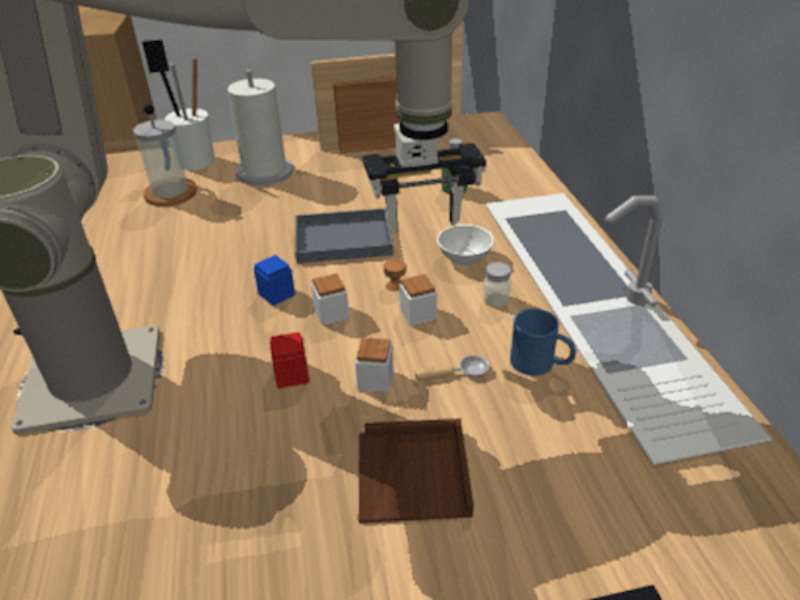

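The scene shows three white tins with wooden lids: side view at about (330,298), (418,299) and (375,364) in the 800-pixel picture. The look-alikes are red (289,360) and blue (275,280) with painted lids, so they don't fit the description. The tray is at (415,470), with lips on its far and right sides (+y, +x), and the bin is at (343,236).

```bash
cat > h.py <<'E'
from plant import robot
import cv2,numpy as np
from scipy.optimize import minimize
from scipy.spatial.transform import Rotation as Ro
def box(lx,ly,z0,z1,cx=0,cy=0):
    return np.array([[cx+a*lx/2,cy+b*ly/2,z] for a in(-1,1) for b in(-1,1) for z in(z0,z1)])
TIN=[box(.056,.056,0,.066),box(.050,.050,.066,.076)]
TRAY=[box(.16,.16,0,.008),box(.01,.16,0,.03,.075,0),box(.16,.01,0,.03,0,.075)]
BIN=[box(.21,.16,0,.028)]
def proj(m,P):
    c=P@m["R"].T+m["t"]; return np.c_[m["fx"]*c[:,0]/c[:,2]+m["cx"],m["fy"]*c[:,1]/c[:,2]+m["cy"]]
def ground(m,px,z):
    d=m["R"].T@np.array([(px[0]-m["cx"])/m["fx"],(px[1]-m["cy"])/m["fy"],1]);o=-m["R"].T@m["t"]
    return o+d*(z-o[2])/d[2]
def wristmodel(s):
    m=dict(robot.camera_model("wrist"));M=m["mount"]
    R=Ro.from_rotvec(s["orientation"]).as_matrix()
    Rc=R@M[:3,:3];tc=R@M[:3,3]+s["tool_pos"]
    m["R"]=Rc.T;m["t"]=-Rc.T@tc;return m
def mask(m,parts,p,z=0):
    im=np.zeros((384,512),np.uint8);c,s=np.cos(p[2]),np.sin(p[2])
    for P in parts:
        W=P@np.array([[c,s,0],[-s,c,0],[0,0,1]])+[p[0],p[1],z]
        h=cv2.convexHull((proj(m,W)*16).round().astype(np.int32))
        cv2.fillConvexPoly(im,h,255,cv2.LINE_AA,4)
    return im/255.
def fit(views,parts,p0,yaws):
    vs=[(m,cv2.GaussianBlur(np.asarray(k,np.float32),(0,0),1.0)) for m,k in views]
    def cost(p): return sum(np.abs(cv2.GaussianBlur(mask(m,parts,p),(0,0),1.0)-k).sum()/k.sum() for m,k in vs)
    best=None
    for y in yaws:
        x0=np.array([p0[0],p0[1],y])
        r=minimize(cost,x0,method="Nelder-Mead",options=dict(initial_simplex=x0+np.vstack([np.zeros(3),np.diag([.012,.012,.2])]),xatol=1e-4,fatol=1e-4))
        if best is None or r.fun<best.fun: best=r
    return best.x,best.fun/len(vs)
def rel(pos,R):
    s=robot.read_state();R0=Ro.from_rotvec(s["orientation"])
    d=R0.inv().apply(np.array(pos)-s["tool_pos"])
    print("t",round(s["t"],2),"shift",np.round(d,4),"turn",np.round((R0.inv()*R).as_rotvec(degrees=True),1))
def down(yaw): # tool z down, tool x at heading yaw, closing axis (y) at yaw-90
    c,s=np.cos(yaw),np.sin(yaw)
    return Ro.from_matrix(np.array([[c,s,0],[s,-c,0],[0,0,-1]]))
E
python3 - <<'E'
from h import *
ms,md=robot.camera_model("scene"),robot.camera_model("side")
robot.read_camera("scene");robot.read_camera("side")
s=robot.read_state();print(np.round(Ro.from_rotvec(s["orientation"]).as_matrix(),3).tolist())
O={n:(robot.outline_of("scene",n),robot.outline_of("side",n)) for n in("tin_a","tray","bin")}
Y=np.radians([0,22,45,67])
for d in O["tin_a"][1]:
    g=ground(md,d["pixel"],.035)
    v=[(md,d["pixels"])]
    for e in O["tin_a"][0]:
        if np.linalg.norm(ground(ms,e["pixel"],.035)-g)<.02 and e["pixels"].sum()>300: v.append((ms,e["pixels"]))
    p,f=fit(v,TIN,g,Y)
    print("tin?",round(d["conf"],2),np.round(d["pixel"]),len(v),"xy",np.round(p[:2],4),"yaw",round(np.degrees(p[2])%90,1),"cost",round(f,3))
for n,P,ys,z in(("tray",TRAY,[-.2,.1,.3],.01),("bin",BIN,[-.2,0,.2,.5],.014)):
    a,b=O[n]; g=ground(md,b[0]["pixel"],z)
    p,f=fit([(ms,a[0]["pixels"]),(md,b[0]["pixels"])],P,g,ys); print(n,np.round(p[:2],4),np.round(np.degrees(p[2]),1),round(f,3))
for n,z in(("mug",.045),("bowl",.025),("spoon",.005),("eggcup",.026),("jar",.037)):
    print(n,[(round(d["conf"],2),np.round(ground(md,d["pixel"],z)[:2],3)) for d in robot.outline_of("side",n)])
E
```

```text
[[-0.0, 1.0, -0.0], [1.0, 0.0, -0.0], [-0.0, -0.0, -1.0]]
tin? 0.96 [238. 235.] 2 xy [ 0.4832 -0.1257] yaw 76.9 cost 0.133
tin? 0.92 [267. 193.] 2 xy [0.5959 0.0316] yaw 88.1 cost 0.163
tin? 0.76 [176. 177.] 1 xy [0.3333 0.1643] yaw 19.0 cost 0.081
tin? 0.69 [212. 192.] 1 xy [0.434  0.0756] yaw 8.1 cost 0.045
tin? 0.69 [187. 230.] 2 xy [ 0.3418 -0.0768] yaw 89.6 cost 0.227
tray [ 0.4999 -0.33  ] -9.5 0.085
bin [0.4954 0.3369] -5.8 0.09
mug [(0.62, array([ 0.754, -0.141]))]
bowl [(0.79, array([0.75 , 0.207]))]
spoon [(0.7, array([ 0.639, -0.144]))]
eggcup [(0.53, array([0.573, 0.151]))]
jar [(0.71, array([0.764, 0.032]))]
```

```bash
python3 -c "
from h import *
rel([.483,-.126,.15],down(np.radians(77)))"
```

```text
t 1.15 shift [-0.126  -0.117   0.0686] turn [ 0. -0. 13.]
```

Request:
carry_out --pt "-0.042 -0.039 0.02 0 0 6.5" --pt "-0.084 -0.078 0.045 0 0 13" --pt "-0.126 -0.117 0.068 0 0 13" --pt "-0.126 -0.117 0.068 0 0 13" --pt "-0.126 -0.117 0.068 0 0 13" --jaw 0 --force 25

```text
t: 1.78
tool_pos: [0.4836, -0.1261, 0.1513]
orientation: [2.459, 1.954, 0.002]
force: [-0.0, 0.0, -0.2]
opening: 0.0929
gripper_force: 0.0
```

```bash
cat > w.py <<'E'
from h import *
import sys
x,y,z0=map(float,sys.argv[1:4])
s=robot.read_state();im=robot.read_camera("wrist");m=wristmodel(s)
cv2.imwrite("pics/%s.png"%sys.argv[4],im[:,:,::-1])
ds=robot.outline_of("wrist","tin_a")
print(s["t"],s["tool_pos"])
for d in ds:
    g=ground(m,d["pixel"],.05)
    if np.linalg.norm(g[:2]-[x,y])<.06:
        p,f=fit([(m,d["pixels"])],TIN,[x,y],np.radians([z0-25,z0,z0+25]))
        print(round(d["conf"],2),d["pixel"],d["pixels"].sum(),np.round(p[:2],4),np.degrees(p[2]),round(f,3))
E
python3 w.py .483 -.126 -13 w1
```

```text
1.775 [ 0.48356564 -0.12612612  0.15130798]
0.77 [257.9, 191.6] 4722 [ 0.4827 -0.1242] -21.48913623886454 0.086
```

View pics/w1.png

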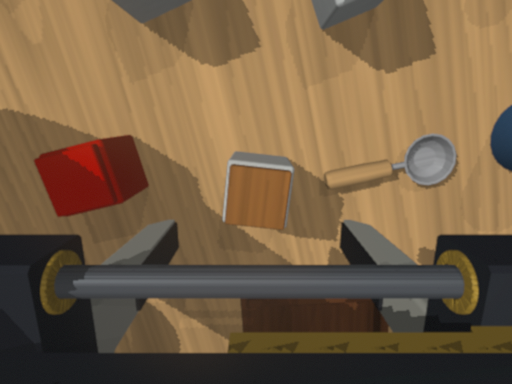

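The lid of the real tin (white body, wooden lid) is at (258,195), between the red look-alike (90,175) and the spoon (395,170). Nothing stands in the way of the fingers.

```bash
python3 -c "
from h import *
rel([.4828,-.1245,.032],down(np.radians(70.5)))"
```

```text
t 1.88 shift [ 0.0007 -0.0022  0.1199] turn [ 0.1 -0.   6.6]
```

Request:
carry_out --pt "0.001 -0.002 0.04 0 0 6.6" --pt "0.001 -0.002 0.08 0 0 6.6" --pt "0.001 -0.002 0.119 0 0 6.6" --pt "0.001 -0.002 0.119 0 0 6.6"

```text
t: 2.38
tool_pos: [0.4796, -0.1228, 0.0292]
orientation: [-2.562, -1.81, 0.005]
force: [-0.9, -0.1, -0.9]
opening: 0.093
gripper_force: 0.0
```

Request:
carry_out --pt "0 0 0 0 0 0" --pt "0 0 0 0 0 0" --pt "0 0 0 0 0 0" --pt "0 0 0 0 0 0" --pt "0 0 0 0 0 0" --jaw 255 --force 25

```text
t: 3.0
tool_pos: [0.4819, -0.1248, 0.0324]
orientation: [2.566, 1.81, 0.001]
force: [0.7, 0.1, 6.3]
opening: 0.0557
gripper_force: 25.0
```

Request:
carry_out --pt "0 0 -0.06 0 0 0" --pt "0 0.02 -0.12 -8 0 0" --pt "-0.01 0.05 -0.17 -18 0 0" --pt "-0.02 0.08 -0.22 -28 0 0" --pt "-0.02 0.11 -0.27 -38 0 0" --pt "-0.03 0.14 -0.32 -48 0 0" --pt "-0.03 0.17 -0.37 -58 0 0" --pt "-0.04 0.19 -0.42 -68 0 0" --pt "-0.043 0.2 -0.47 -78 0 0" --pt "-0.043 0.204 -0.52 -86 0 0" --pt "-0.043 0.204 -0.55 -90 0 0" --pt "-0.043 0.204 -0.55 -90 0 0"

```text
t: 4.5
tool_pos: [0.6588, -0.2336, 0.5822]
orientation: [1.351, 0.952, 0.955]
force: [-0.1, 0.3, -1.8]
opening: 0.0558
gripper_force: 25.0
```

```bash
cat > v.py <<'E'
from h import *
import sys
s=robot.read_state();R=Ro.from_rotvec(s["orientation"]).as_matrix()
print(round(s["t"],2),np.round(s["tool_pos"],3),"z",np.round(R[:,2],3),"q",np.round(s["q"],2),s["opening"])
im=robot.read_camera("scene");m=robot.camera_model("scene")
c=s["tool_pos"]+.032*R[:,2]   # underside centre
Q=np.array([c+a*R[:,0]*.028+b*R[:,1]*.028 for a,b in((-1,-1),(1,-1),(1,1),(-1,1))])
H=cv2.getPerspectiveTransform(proj(m,Q).astype(np.float32),np.float32([[40,40],[240,40],[240,240],[40,240]]))
u=proj(m,c[None])[0].round().astype(int);print(u)
w=cv2.warpPerspective(im,H,(280,280));k=im[max(0,u[1]-35):u[1]+35,u[0]-45:u[0]+45]
k=cv2.resize(k,(360,280),interpolation=cv2.INTER_CUBIC)
cv2.imwrite("pics/%s.png"%sys.argv[1],np.hstack([w,k])[:,:,::-1])
g=w.mean(2)[50:230,50:230];print("centre",g[75:105,75:105].mean(),"median",np.median(g))
E
python3 v.py u1
```

```text
4.5 [ 0.659 -0.234  0.582] z [ 0.942 -0.336  0.002] q [-0.5  -0.7   2.2   1.11  0.17 -1.11] 0.05580063563805757
[157 146]
centre 76.73444444444445 median 71.66666666666667
```

View pics/u1.png

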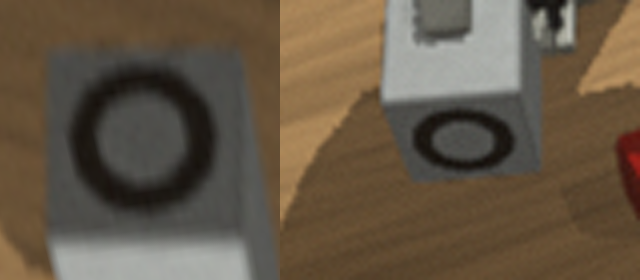

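The stamp is a ring with a bare centre, so this tin goes to the clear-out box.

```bash
python3 -c "
from h import *
rel([.5,.1,.32],down(np.radians(70.5)))"
```

```text
t 4.55 shift [ 0.2608 -0.2618 -0.262 ] turn [90.1  0.1 -0.1]
```

Request:
carry_out --pt "0.01 -0.02 -0.03 9 0 0" --pt "0.03 -0.05 -0.06 18 0 0" --pt "0.06 -0.08 -0.09 28 0 0" --pt "0.09 -0.11 -0.12 38 0 0" --pt "0.12 -0.14 -0.15 48 0 0" --pt "0.15 -0.17 -0.18 58 0 0" --pt "0.18 -0.2 -0.21 68 0 0" --pt "0.21 -0.23 -0.24 78 0 0" --pt "0.24 -0.25 -0.26 86 0 0" --pt "0.26 -0.262 -0.262 90 0 0" --pt "0.26 -0.262 -0.262 90 0 0"

```text
t: 5.92
tool_pos: [0.4994, 0.0991, 0.3142]
orientation: [-2.563, -1.806, 0.017]
force: [0.3, 0.1, -3.3]
opening: 0.056
gripper_force: 25.0
```

```bash
python3 -c "
from h import *
print(np.round(robot.read_state()['q'],2))
rel([.4536,.3713,.15],down(np.radians(84.2)))"
```

```text
[ 0.1  -0.12  1.57 -0.    1.71  0.44]
t 5.92 shift [ 0.2419 -0.1329  0.1644] turn [ -0.7   0.2 -13.9]
```

Request:
carry_out --pt "0.04 -0.022 0.02 0 0 -5" --pt "0.09 -0.05 0.04 0 0 -10" --pt "0.14 -0.075 0.07 0 0 -14" --pt "0.19 -0.105 0.1 0 0 -14" --pt "0.242 -0.133 0.13 0 0 -14" --pt "0.242 -0.133 0.16 0 0 -14" --pt "0.242 -0.133 0.16 0 0 -14"

```text
t: 6.8
tool_pos: [0.4533, 0.3707, 0.1576]
orientation: [2.325, 2.111, -0.006]
force: [-0.1, -1.0, -1.5]
opening: 0.0558
gripper_force: 25.0
```

```bash
python3 -c "
from h import *
s=robot.read_state();im=robot.read_camera('side');m=robot.camera_model('side')
u=proj(m,np.array([[.4954,.3369,.02]]))[0].astype(int)
cv2.imwrite('pics/p1.png',cv2.resize(im[u[1]-75:u[1]+75,u[0]-100:u[0]+100],(800,600),interpolation=cv2.INTER_CUBIC)[:,:,::-1])
rel([.4536,.3713,.0385],down(np.radians(84.2)))"
```

```text
t 6.85 shift [ 0.0006 -0.0012  0.1213] turn [0.  0.1 0.2]
```

View pics/p1.png

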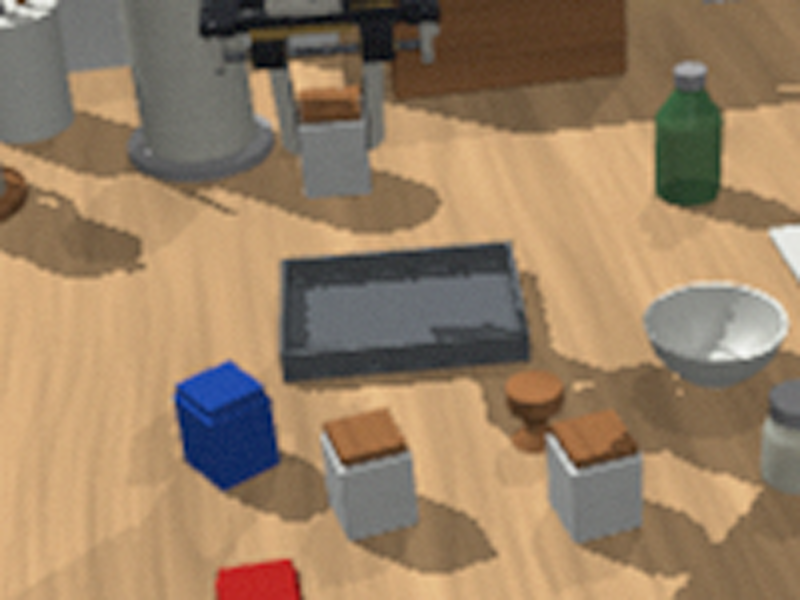

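The tin hangs upright above the grey box (box centre (405,310), tin (335,145)), so it can go straight down.

Request:
carry_out --pt "0 -0.001 0.05 0 0 0" --pt "0 -0.001 0.095 0 0 0" --pt "0 -0.001 0.112 0 0 0" --pt "0 -0.001 0.118 0 0 0" --pt "0 -0.001 0.119 0 0 0" --pt "0 -0.001 0.119 0 0 0"

```text
t: 7.6
tool_pos: [0.4557, 0.3728, 0.0427]
orientation: [2.327, 2.11, 0.005]
force: [0.2, 0.7, -1.9]
opening: 0.056
gripper_force: 25.0
```

Request:
carry_out --pt "0 0 0.002 0 0 0" --pt "0 0 0.003 0 0 0" --pt "0 0 0.003 0 0 0"

```text
t: 7.98
tool_pos: [0.4542, 0.372, 0.0376]
orientation: [-2.327, -2.11, 0.0]
force: [1.2, -0.7, -1.7]
opening: 0.0558
gripper_force: 25.0
```

Request:
carry_out --pt "0 0 0.0015 0 0 0" --pt "0 0 0.002 0 0 0" --pt "0 0 0.002 0 0 0"

```text
t: 8.35
tool_pos: [0.4544, 0.3722, 0.0374]
orientation: [2.327, 2.11, 0.0]
force: [-6.7, -4.6, 13.8]
opening: 0.0562
gripper_force: 25.0
```

Contact with the floor (13.8 N), so I release, rise, and go to the next tin at (0.434, 0.076).

Request:
carry_out --pt "0 0 -0.001 0 0 0" --pt "0 0 -0.001 0 0 0" --pt "0 0 -0.001 0 0 0" --pt "0 0 -0.05 0 0 0" --pt "0 0 -0.1 0 0 0" --pt "0 0 -0.15 0 0 0" --pt "0 0 -0.15 0 0 0" --jaw 0

```text
t: 9.22
tool_pos: [0.457, 0.3739, 0.1914]
orientation: [2.326, 2.109, 0.015]
force: [0.3, -0.3, 0.5]
opening: 0.0929
gripper_force: 0.0
```

```bash
python3 -c "
from h import *
rel([.434,.0756,.15],down(np.radians(98)))"
```

```text
t 9.22 shift [-0.2993  0.0059  0.0397] turn [  0.5  -0.3 -13.6]
```

Request:
carry_out --pt "-0.06 0.002 0 0 0 -6" --pt "-0.12 0.004 0.01 0 0 -12" --pt "-0.18 0.005 0.02 0 0 -14" --pt "-0.24 0.006 0.03 0 0 -14" --pt "-0.298 0.006 0.038 0 0 -14" --pt "-0.298 0.006 0.038 0 0 -14" --pt "-0.298 0.006 0.038 0 0 -14"

```text
t: 10.1
tool_pos: [0.4309, 0.0749, 0.147]
orientation: [-2.054, -2.376, 0.0]
force: [0.8, 0.1, -0.2]
opening: 0.0931
gripper_force: 0.0
```

```bash
python3 w.py .434 .0756 8 w2; python3 -c "
from h import *
rel([.434,.0756,.032],down(np.radians(98)))"
```

```text
10.1 [0.43091417 0.07489884 0.14695662]
0.61 [260.0, 193.0] 4821 [0.4323 0.0759] 10.876498272672494 0.104
t 10.2 shift [-0.0007  0.0028  0.1154] turn [-0.  -0.   0.5]
```

View pics/w2.png

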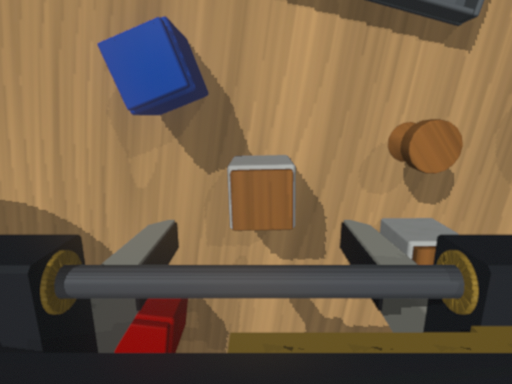

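The tin's lid is centred at (262,197), square to the fingers. The blue (155,65) and red (155,325) look-alikes are clear of them.

Request:
carry_out --pt "0 0.002 0.04 0 0 0" --pt "0 0.002 0.08 0 0 0" --pt "0 0.002 0.116 0 0 0" --pt "0 0.002 0.116 0 0 0"

```text
t: 10.7
tool_pos: [0.4302, 0.0763, 0.0289]
orientation: [-2.047, -2.377, 0.007]
force: [-1.3, 0.7, 0.6]
opening: 0.0928
gripper_force: 0.0
```

Request:
carry_out --pt "0 0 0 0 0 0" --pt "0 0 0 0 0 0" --pt "0 0 0 0 0 0" --pt "0 0 0 0 0 0" --pt "0 0 0 0 0 0" --jaw 255 --force 25

```text
t: 11.32
tool_pos: [0.4337, 0.0751, 0.0323]
orientation: [2.053, 2.377, 0.001]
force: [-1.5, 0.0, 5.0]
opening: 0.056
gripper_force: 24.9
```

```bash
python3 -c "
from h import *
print(np.round(robot.read_state()['q'],2))
R0=down(np.radians(98))
# tilt about tool x by -90: tool z -> tool y heading (8 deg)
rel([.66,.093,.58],R0*Ro.from_rotvec([-90,0,0],degrees=True))"
```

```text
[ 0.05 -0.13  2.1   0.    1.17 -0.09]
t 11.32 shift [-0.0154  0.227  -0.5475] turn [-89.9  -0.3   0.3]
```

Request:
carry_out --pt "0 0 -0.06 0 0 0" --pt "0 0.02 -0.12 -8 0 0" --pt "0 0.05 -0.17 -18 0 0" --pt "-0.01 0.08 -0.22 -28 0 0" --pt "-0.01 0.11 -0.27 -38 0 0" --pt "-0.01 0.14 -0.32 -48 0 0" --pt "-0.015 0.17 -0.37 -58 0 0" --pt "-0.015 0.2 -0.42 -68 0 0" --pt "-0.015 0.22 -0.47 -78 0 0" --pt "-0.015 0.227 -0.52 -86 0 0" --pt "-0.015 0.227 -0.55 -90 0 0" --pt "-0.015 0.227 -0.55 -90 0 0"

```text
t: 12.82
tool_pos: [0.6599, 0.0935, 0.5817]
orientation: [1.137, 1.316, 1.317]
force: [-0.3, 0.0, -2.4]
opening: 0.056
gripper_force: 24.9
```

```bash
python3 v.py u2; python3 -c "
from h import *
rel([.5,.1,.32],down(np.radians(98)))"
```

```text
12.82 [0.66  0.094 0.582] z [ 0.989  0.146 -0.   ] q [-0.05 -0.83  2.26  0.96  0.24 -0.95] 0.056026662650335325
[335  82]
centre 30.024444444444445 median 73.0
t 12.88 shift [ 0.0296 -0.2607 -0.1566] turn [89.9 -0.4  0.3]
```

View pics/u2.png

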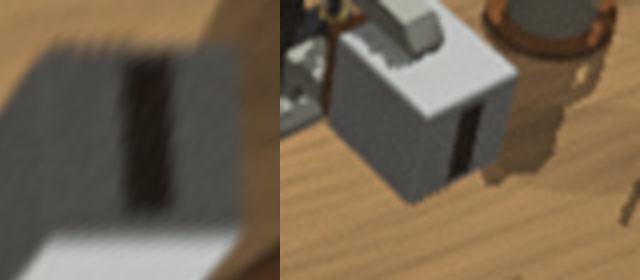

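The bar runs through the centre, so this tin goes to the tray corner.

Request:
carry_out --pt "-0.01 -0.02 -0.02 9 0 0" --pt "-0.02 -0.05 -0.04 18 0 0" --pt "-0.03 -0.08 -0.06 28 0 0" --pt "-0.04 -0.11 -0.08 38 0 0" --pt "-0.05 -0.14 -0.1 48 0 0" --pt "-0.07 -0.17 -0.12 58 0 0" --pt "-0.08 -0.2 -0.14 68 0 0" --pt "-0.1 -0.23 -0.16 78 0 0" --pt "-0.11 -0.25 -0.175 86 0 0" --pt "-0.119 -0.261 -0.178 90 0 0" --pt "-0.119 -0.261 -0.178 90 0 0"

```text
t: 14.25
tool_pos: [0.5004, -0.0517, 0.3181]
orientation: [-2.056, -2.371, 0.01]
force: [0.1, 0.1, -2.3]
opening: 0.0562
gripper_force: 24.9
```

```bash
python3 -c "
from h import *
rel([.5391,-.3021,.12],down(np.radians(80.5)))"
```

```text
t 14.25 shift [-0.253   0.0041  0.1984] turn [-0.4  0.2 17.7]
```

Request:
carry_out --pt "-0.05 0 0.03 0 0 6" --pt "-0.1 0.002 0.07 0 0 12" --pt "-0.15 0.003 0.11 0 0 17.7" --pt "-0.2 0.004 0.15 0 0 17.7" --pt "-0.253 0.004 0.18 0 0 17.7" --pt "-0.253 0.004 0.198 0 0 17.7" --pt "-0.253 0.004 0.198 0 0 17.7" --pt "-0.253 0.004 0.198 0 0 17.7"

```text
t: 15.25
tool_pos: [0.5429, -0.2993, 0.1246]
orientation: [2.392, 2.033, 0.001]
force: [0.2, -0.5, -2.1]
opening: 0.0561
gripper_force: 24.9
```

```bash
python3 -c "
from h import *
s=robot.read_state();im=robot.read_camera('wrist');m=wristmodel(s)
ms,md=robot.camera_model('scene'),robot.camera_model('side')
v=[];robot.read_camera('scene');robot.read_camera('side')
im=im.copy()
for p in (np.array([.4999,-.33,np.radians(-9.5)]),):
  c,q=np.cos(p[2]),np.sin(p[2])
  L=np.array([[.07,-.08,.03],[.07,.07,.03],[-.08,.07,.03],[-.08,.08,.03],[.08,.08,.03],[.08,-.08,.03]])
  W=L@np.array([[c,q,0],[-q,c,0],[0,0,1]])+[p[0],p[1],0]
  cv2.polylines(im,[proj(m,W).round().astype(int)],True,(0,255,0))
cv2.imwrite('pics/t1.png',im[:,:,::-1])
print(s['t'],s['tool_pos'])
rel([.5391,-.3021,.045],down(np.radians(80.5)))
"
```

```text
15.25 [ 0.54286971 -0.29929367  0.12455385]
t 15.4 shift [-0.0031 -0.0039  0.0798] turn [0.2 0.1 0.3]
```

View pics/t1.png

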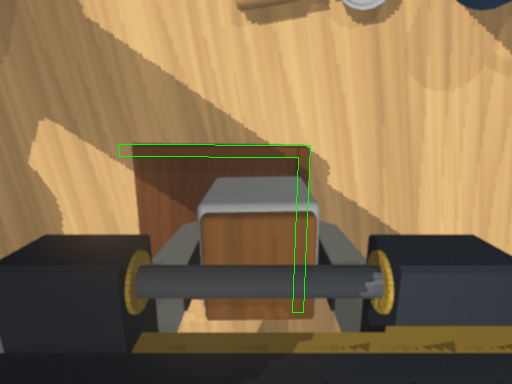

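The tin hangs over the tray, with its lips at the top (row 150) and the right (col 305). Tool x and y lie along the tray's y and x. I lower it off the lips, then creep to the floor.

Request:
carry_out --pt "-0.005 -0.005 0.03 0 0 0" --pt "-0.005 -0.005 0.06 0 0 0" --pt "-0.005 -0.005 0.072 0 0 0" --pt "-0.005 -0.005 0.074 0 0 0" --pt "-0.005 -0.005 0.075 0 0 0" --pt "-0.005 -0.005 0.075 0 0 0"

```text
t: 16.15
tool_pos: [0.5373, -0.3046, 0.049]
orientation: [2.393, 2.033, 0.001]
force: [0.1, 0.4, -2.7]
opening: 0.0561
gripper_force: 24.9
```

Request:
carry_out --pt "0 0 0.001 0 0 0" --pt "0 0 0.002 0 0 0" --pt "0 0 0.002 0 0 0"

```text
t: 16.52
tool_pos: [0.5363, -0.3041, 0.0456]
orientation: [-2.394, -2.034, 0.0]
force: [0.1, -0.4, -1.4]
opening: 0.0558
gripper_force: 24.9
```

Request:
carry_out --pt "0 0 0.002 0 0 0" --pt "0 0 0.004 0 0 0" --pt "0 0 0.004 0 0 0" --pt "0 0 0.004 0 0 0"

```text
t: 17.02
tool_pos: [0.5364, -0.304, 0.0416]
orientation: [-2.394, -2.034, 0.0]
force: [0.8, -0.2, -2.9]
opening: 0.0559
gripper_force: 24.9
```

Request:
carry_out --pt "0 0.003 0 0 0 0" --pt "0 0.006 0 0 0 0" --pt "0 0.008 0 0 0 0" --pt "0 0.009 0 0 0 0" --pt "0 0.009 0 0 0 0"

```text
t: 17.65
tool_pos: [0.5454, -0.3055, 0.0416]
orientation: [-2.394, -2.034, 0.0]
force: [-0.2, 0.3, -2.3]
opening: 0.0557
gripper_force: 24.9
```

Request:
carry_out --pt "0.003 0 0 0 0 0" --pt "0.006 0 0 0 0 0" --pt "0.008 0 0 0 0 0" --pt "0.008 0 0 0 0 0"

```text
t: 18.15
tool_pos: [0.5465, -0.2979, 0.0417]
orientation: [2.394, 2.034, -0.001]
force: [-1.4, -2.4, -2.0]
opening: 0.0557
gripper_force: 24.9
```

Request:
carry_out --pt "0 0.001 0 0 0 0" --pt "0 0.002 0 0 0 0" --pt "0 0.002 0 0 0 0" --pt "0 0.002 0 0 0 0"

```text
t: 18.65
tool_pos: [0.548, -0.2981, 0.0416]
orientation: [-2.394, -2.033, 0.001]
force: [-5.2, -2.2, 0.5]
opening: 0.0563
gripper_force: 24.9
```

Request:
carry_out --pt "0.001 0 0 0 0 0" --pt "0.002 0 0 0 0 0" --pt "0.002 0 0 0 0 0" --pt "0.002 0 0 0 0 0"

```text
t: 19.15
tool_pos: [0.5482, -0.2975, 0.0418]
orientation: [2.394, 2.033, -0.003]
force: [-5.5, -6.3, -1.3]
opening: 0.0561
gripper_force: 24.9
```

Request:
carry_out --pt "0.001 0.001 0 0 0 0" --pt "0.002 0.0015 0.0005 0 0 0" --pt "0.002 0.0015 0.0015 0 0 0" --pt "0.002 0.0015 0.002 0 0 0" --pt "0.002 0.0015 0.002 0 0 0"

```text
t: 19.77
tool_pos: [0.5488, -0.2966, 0.0409]
orientation: [-2.396, -2.032, 0.006]
force: [-15.0, -7.4, 9.9]
opening: 0.0557
gripper_force: 25.0
```

Request:
carry_out --pt "0 0 0 0 0 0" --pt "0 0 0 0 0 0" --pt "0 0 0 0 0 0" --pt "0 0 -0.05 0 0 0" --pt "0 0 -0.1 0 0 0" --pt "0 0 -0.13 0 0 0" --pt "0 0 -0.13 0 0 0" --pt "0 0 -0.13 0 0 0" --jaw 0

```text
t: 20.78
tool_pos: [0.5503, -0.2937, 0.1683]
orientation: [-2.393, -2.033, 0.0]
force: [-0.2, 0.3, -0.6]
opening: 0.0928
gripper_force: 0.0
```

```bash
python3 - <<'E'
from h import *
s=robot.read_state();im=robot.read_camera('wrist')
cv2.imwrite('pics/t2.png',cv2.resize(im[90:270,140:380],(800,600),interpolation=cv2.INTER_CUBIC)[:,:,::-1])
print(s['tool_pos'])
rel([.596,.032,.15],down(np.radians(88)))
E
```

```text
[ 0.55032471 -0.29371356  0.16826124]
t 20.82 shift [ 0.3287 -0.007   0.0179] turn [-0.1 -0.1 -7.3]
```

View pics/t2.png

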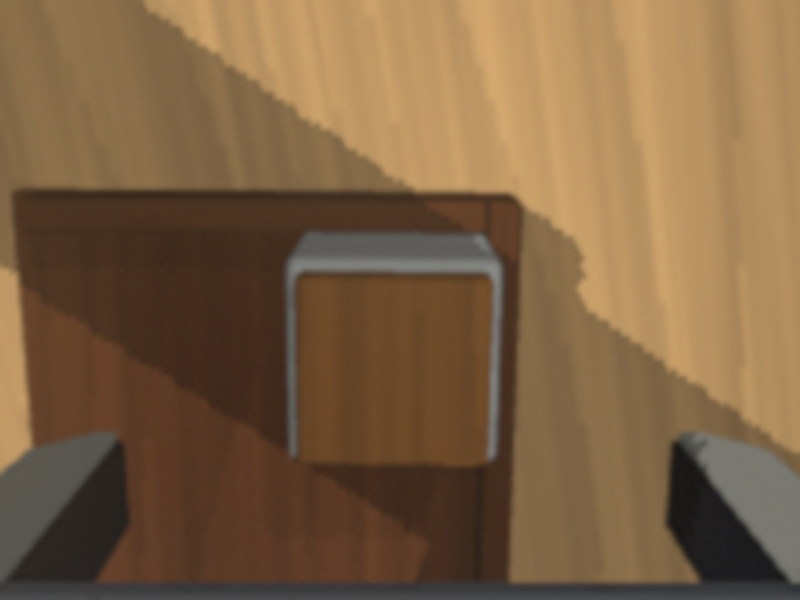

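The tin stands flush: lip inner edges at row 230 and col 485, tin faces meeting them (row 233; the top edge at col 498 matches after perspective), edges parallel. On to the last tin.

Request:
carry_out --pt "0.05 -0.001 0 0 0 -3" --pt "0.11 -0.002 0 0 0 -7" --pt "0.17 -0.004 0 0 0 -7" --pt "0.23 -0.005 0 0 0 -7" --pt "0.29 -0.006 0.01 0 0 -7" --pt "0.327 -0.006 0.018 0 0 -7" --pt "0.327 -0.006 0.018 0 0 -7" --pt "0.327 -0.006 0.018 0 0 -7"

```text
t: 21.82
tool_pos: [0.5968, 0.029, 0.1503]
orientation: [-2.264, -2.176, 0.003]
force: [-0.4, -0.0, -0.4]
opening: 0.0933
gripper_force: 0.0
```

```bash
python3 w.py .596 .032 0 w3; python3 -c "
from h import *
rel([.596,.032,.032],down(np.radians(88)))"
```

```text
21.825 [0.59681994 0.02897498 0.15026616]
0.66 [255.7, 187.7] 4727 [0.5951 0.0322] 12.226216670623366 0.085
t 21.93 shift [ 0.0038 -0.0014  0.1192] turn [-0.   0.  -0.4]
```

```bash
python3 - <<'E'
from h import *
for f in("w1","w2","w3"):
    im=cv2.imread(f"pics/{f}.png");hsv=cv2.cvtColor(im[150:236,205:315],cv2.COLOR_BGR2HSV)
    d=((hsv[:,:,0]<18)&(hsv[:,:,1]>140)).astype(np.uint8)
    d=cv2.morphologyEx(d,cv2.MORPH_OPEN,np.ones((5,5)))
    n,l,st,c=cv2.connectedComponentsWithStats(d)
    i=1+np.argmax(st[1:,4]);ct,_=cv2.findContours((l==i).astype(np.uint8),0,1)
    print(f,st[i],cv2.minAreaRect(ct[0]))
E
```

```text
w1 [  21   16   64   63 3430] ((52.75257873535156, 47.056697845458984), (59.49624252319336, 58.982513427734375), 5.52754020690918)
w2 [  27   20   60   60 3533] ((56.499996185302734, 49.49999237060547), (58.99999237060547, 58.99999237060547), -0.0)
w3 [  19   12   67   67 3484] ((52.10400390625, 45.07200241088867), (59.38997268676758, 60.10551452636719), 79.69515228271484)
```

Request:
carry_out --pt "0.003 -0.002 0.04 0 0 -6" --pt "0.003 -0.002 0.08 0 0 -12" --pt "0.003 -0.002 0.117 0 0 -12" --pt "0.003 -0.002 0.117 0 0 -12"

```text
t: 22.42
tool_pos: [0.5926, 0.0313, 0.0312]
orientation: [-2.025, -2.395, 0.007]
force: [-0.4, -0.0, 0.6]
opening: 0.093
gripper_force: 0.0
```

Request:
carry_out --pt "0 0 0 0 0 0" --pt "0 0 0 0 0 0" --pt "0 0 0 0 0 0" --pt "0 0 0 0 0 0" --pt "0 0 0 0 0 0" --jaw 255 --force 25

```text
t: 23.05
tool_pos: [0.5962, 0.0325, 0.0354]
orientation: [2.025, 2.401, 0.001]
force: [-1.9, 0.5, 4.7]
opening: 0.056
gripper_force: 24.9
```

```bash
python3 -c "
from h import *
R0=down(np.radians(100))
rel([.66,.08,.58],R0*Ro.from_rotvec([-90,0,0],degrees=True))"
```

```text
t 23.05 shift [ 0.0359  0.0714 -0.5446] turn [-89.9   0.2  -0.2]
```

Request:
carry_out --pt "0 0 -0.06 0 0 0" --pt "0 0.01 -0.12 -8 0 0" --pt "0 0.02 -0.17 -18 0 0" --pt "0.01 0.03 -0.22 -28 0 0" --pt "0.01 0.04 -0.27 -38 0 0" --pt "0.02 0.05 -0.32 -48 0 0" --pt "0.02 0.06 -0.37 -58 0 0" --pt "0.03 0.07 -0.42 -68 0 0" --pt "0.035 0.07 -0.47 -78 0 0" --pt "0.035 0.07 -0.52 -86 0 0" --pt "0.035 0.07 -0.545 -90 0 0" --pt "0.035 0.07 -0.545 -90 0 0"

```text
t: 24.55
tool_pos: [0.6586, 0.0789, 0.5794]
orientation: [1.125, 1.333, 1.333]
force: [0.0, 0.0, -2.4]
opening: 0.0558
gripper_force: 24.9
```

```bash
python3 v.py u3; python3 -c "
from h import *
rel([.5,.1,.32],down(np.radians(100)))"
```

```text
24.55 [0.659 0.079 0.579] z [ 0.986  0.169 -0.   ] q [-0.13 -0.84  2.27  1.15  0.33 -1.13] 0.055817017476294674
[328  85]
centre 71.63407407407406 median 70.33333333333333
t 24.6 shift [ 0.0474 -0.2587 -0.1523] turn [89.9  0.2 -0.2]
```

View pics/u3.png

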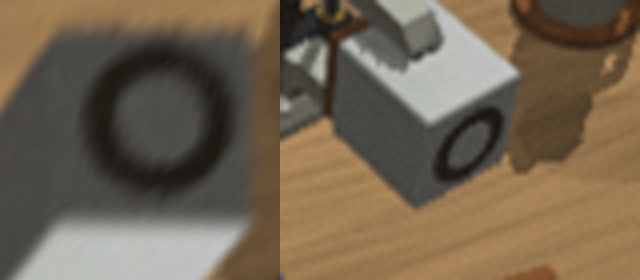

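A ring again, so it goes to the other half of the clear-out box.

Request:
carry_out --pt "0 -0.02 -0.02 9 0 0" --pt "0.01 -0.05 -0.04 18 0 0" --pt "0.01 -0.08 -0.06 28 0 0" --pt "0.02 -0.11 -0.08 38 0 0" --pt "0.02 -0.14 -0.1 48 0 0" --pt "0.03 -0.17 -0.11 58 0 0" --pt "0.03 -0.2 -0.12 68 0 0" --pt "0.04 -0.23 -0.14 78 0 0" --pt "0.045 -0.25 -0.15 86 0 0" --pt "0.047 -0.259 -0.152 90 0 0" --pt "0.047 -0.259 -0.152 90 0 0"

```text
t: 25.98
tool_pos: [0.501, 0.0983, 0.3182]
orientation: [-2.029, -2.397, 0.01]
force: [0.9, 0.2, -3.0]
opening: 0.0562
gripper_force: 24.9
```

```bash
python3 -c "
from h import *
rel([.5371,.3025,.15],down(np.radians(84.2)))"
```

```text
t 25.98 shift [0.1959 0.0703 0.1671] turn [-0.3  0.2 15.3]
```

Request:
carry_out --pt "0.04 0.015 0.02 0 0 6" --pt "0.09 0.03 0.04 0 0 12" --pt "0.14 0.05 0.08 0 0 15.5" --pt "0.19 0.07 0.12 0 0 15.5" --pt "0.196 0.07 0.16 0 0 15.5" --pt "0.196 0.07 0.165 0 0 15.5" --pt "0.196 0.07 0.165 0 0 15.5"

```text
t: 26.85
tool_pos: [0.5376, 0.3036, 0.1572]
orientation: [2.331, 2.104, 0.002]
force: [0.3, -0.4, -1.0]
opening: 0.0557
gripper_force: 24.9
```

```bash
python3 -c "
from h import *
s=robot.read_state();im=robot.read_camera('wrist');m=wristmodel(s)
robot.read_camera('scene');ms=robot.camera_model('scene')
for cam,mm in(('wrist',m),('scene',ms)):
  for d in robot.outline_of(cam,'tin_a'):
    g=ground(mm,d['pixel'],.05)
    if abs(g[0]-.4545)+abs(g[1]-.372)<.04: 
      p,f=fit([(mm,d['pixels'])],TIN,[.4545,.372],[-.1]); print(cam,np.round(g,3),np.round(p,3),round(f,3))
rel([.5371,.3025,.0405],down(np.radians(84.2)))"
```

```text
wrist [0.453 0.372 0.05 ] [ 0.453  0.372 -0.118] 0.075
t 27.05 shift [-0.0021 -0.0019  0.1181] turn [ 0.2 -0.1 -0.1]
```

Tin 1 stands in the box where it was put (0.453, 0.372). Lowering the last one.

Request:
carry_out --pt "0 0 0.05 0 0 0" --pt "0 0 0.095 0 0 0" --pt "0 0 0.11 0 0 0" --pt "0 0 0.114 0 0 0" --pt "0 0 0.115 0 0 0" --pt "0 0 0.115 0 0 0" --pt "0 0 0.115 0 0 0"

```text
t: 27.92
tool_pos: [0.5379, 0.3049, 0.042]
orientation: [2.33, 2.106, 0.003]
force: [-0.3, 0.5, -1.9]
opening: 0.0557
gripper_force: 24.9
```

Request:
carry_out --pt "0 0 0.001 0 0 0" --pt "0 0 0.002 0 0 0" --pt "0 0 0.002 0 0 0" --pt "0 0 0.002 0 0 0"

```text
t: 28.42
tool_pos: [0.5376, 0.3048, 0.0404]
orientation: [2.331, 2.106, 0.002]
force: [-4.4, -1.6, 9.2]
opening: 0.0562
gripper_force: 24.9
```

Request:
carry_out --pt "0 0 0 0 0 0" --pt "0 0 0 0 0 0" --pt "0 0 0 0 0 0" --pt "0 0 -0.05 0 0 0" --pt "0 0 -0.1 0 0 0" --pt "0 0 -0.15 0 0 0" --pt "0 0 -0.2 0 0 0" --pt "0 0 -0.2 0 0 0" --jaw 0

```text
t: 29.42
tool_pos: [0.5397, 0.3057, 0.2448]
orientation: [2.329, 2.104, 0.015]
force: [0.4, 0.1, 0.4]
opening: 0.0931
gripper_force: 0.0
```

```bash
python3 - <<'E'
from h import *
s=robot.read_state();robot.read_camera('wrist');m=wristmodel(s)
robot.read_camera('side');md=robot.camera_model('side');robot.read_camera('scene');ms=robot.camera_model('scene')
for cam,mm in(('wrist',m),('side',md),('scene',ms)):
  for d in robot.outline_of(cam,'tin_a'):
    g=ground(mm,d['pixel'],.045)
    if d['pixels'].sum()>300:
      p,f=fit([(mm,d['pixels'])],TIN,g,[-.3,-.1,.1]); print(cam,round(d['conf'],2),np.round(g[:2],3),np.round(p,3),round(f,3))
for n,z in(("mug",.045),("bowl",.025),("spoon",.005),("eggcup",.026),("jar",.037)):
    print(n,[(round(d["conf"],2),np.round(ground(md,d["pixel"],z)[:2],3)) for d in robot.outline_of("side",n)])
E
```

```text
wrist 0.94 [0.453 0.369] [ 0.453  0.372 -0.122] 0.042
wrist 0.89 [0.537 0.301] [ 0.537  0.303 -0.129] 0.061
side 0.93 [ 0.348 -0.092] [ 0.344 -0.077  0.035] 0.181
side 0.77 [0.329 0.162] [ 0.336  0.168 -0.205] 0.191
side 0.7 [ 0.549 -0.301] [ 0.551 -0.291 -0.277] 0.107
side 0.67 [0.446 0.356] [ 0.456  0.386 -0.074] 0.149
side 0.6 [0.537 0.31 ] [ 0.54   0.33  -0.139] 0.382
side 0.43 [0.749 0.019] [ 0.758  0.056 -0.385] 0.662
scene 0.95 [0.345 0.158] [0.336 0.164 0.775] 0.177
scene 0.89 [ 0.366 -0.08 ] [ 0.346 -0.079 -0.093] 0.119
scene 0.8 [0.454 0.367] [ 0.45   0.377 -0.428] 0.208
scene 0.74 [0.548 0.312] [ 0.533  0.308 -0.05 ] 0.231
scene 0.72 [ 0.539 -0.304] [ 0.541 -0.298 -0.028] 0.258
mug [(0.72, array([ 0.761, -0.132])), (0.38, array([0.568, 0.123]))]
bowl []
spoon [(0.57, array([ 0.639, -0.14 ]))]
eggcup [(0.67, array([0.571, 0.139]))]
jar [(0.8, array([0.759, 0.03 ]))]
```

Both ring tins stand upright in the box. The bar tin is in the tray corner and the bystanders are in place, so I'm handing the job in.

```bash
python3 -c "
from plant import robot
print(robot.close_job())"
```

```text
the job is handed in; nothing more can be done
None
```

The job is handed in: the two ring-stamped tins stand upright in the clear-out box, and the bar-stamped tin stands flush in the tray's corner; the hand-in gave no verdict, and the bowl was missed by the network in the last check, so its position is not confirmed.

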